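Check a sample tub under the inspection arch

ROBOT

A 6-joint arm with a two-finger parallel gripper is mounted at the origin on the work surface. World frame = base frame: x ahead of the robot, y to its left, z up, the work surface at z = 0. Lengths are in m, angles in rad, forces in N, time in s.
With the tool pointing down it reaches from about 0.3 to 0.75 m from the base axis. Payload 8.5 kg.
Tool frame: the origin (TCP) lies at the very end of the fingers, on their centre line; the grasp point (between the pads) lies 19 mm behind it; z points along the fingers, y is the line along which they close (so a half turn about z gives the same grasp; the last joint's range is limited). The gripper opens to 88 mm and grips with 3 to 60 N. Pads are 18 mm wide; open, the fingers measure 123 mm over their backs; the gripper's body (75 mm by 187 mm) begins 45 mm behind the grasp point.
Start: joints at [-1.419, 0.381, 1.297, -0, 1.464, -0.215], TCP at [0.197, -0.513, 0.239] pointing down, gripper open.
Joint ranges: [-3.11, 3.11], [-0.89, 2.33], [0.22, 2.48], [-1.42, 4.56], [0.17, 2.85], [-2.88, 2.88]. Speed limits (rad/s): [2.39, 2.39, 3.14, 3.14, 3.14, 3.14].

INTERFACE

Orientations are given as a 3x3 rotation matrix whose columns are the frame's x, y, z axes.
In Python, from rig import robot gives the robot as it stands.
- The arm moves only by the shell command python3 -m crank 'ROWS' [FORCE]. ROWS is JSON, a list of rows, each an object of numbers: "dx", "dy", "dz": the shift along the tool's x, y, z in cm; "ax", "ay", "az": the turn, a rotation vector about the tool's x, y, z in rad; "gripper": the closure, from 0 (fully open) to 1 (shut). A call has 1 to 5 rows; each row shifts and turns the commanded pose from where the row before left it, along the tool's axes as they then stand; what a row does not reach is not made up. A row lasts 1/10 s, in which the tool goes at most 50 mm and 8.59 degrees, less where a joint would pass 70% of its speed; a pose out of reach is approached as far as the arm can. A call with a gripper value outside its range is refused whole. The fingers move at their own pace and stop on an object; FORCE is the grip in N (left out, the last holds). Time passes only in rows, so rows that do not move let the fingers close. It gives the time, the measured TCP pose, the force, the opening and the grip force at its end, in the units of the state.
- robot.get_state(): the state, without advancing time (a new reading comes with each control period).
- robot.grab_frame(name): name is "scene" or "top"; returns the picture (384x512x3 uint8, red, green, blue); there is no depth.
- robot.calibration(name): a dict with "fx", "fy", "cx", "cy" (pixels), "T" (4x4, takes a point from camera to world coordinates). Camera axes: x right, y up, looking along -z (the intrinsics and any distortion apply to the point x, -y, -z); pixel columns grow to the right and rows downward; lengths in m; the calibration is good to about 2 mm. A picture is of the moment at which its call begins. calibration takes no time and is no camera call.
- robot.close_job(): hands the job in; it is judged then, once.
The state is a dict: "t": time; "joint_positions": joint angles; "qd": joint speeds; "tau": joint torques, N m; "tool_pos": TCP position; "ee_rot": TCP orientation; "ft_force": force on the tool from outside, world axes, zero at the start; "ft_torque": the same for the moment, N m; "gripper_width": opening from 0.0 (shut) to 1.0 (fully open); "finger_force": force on a finger pad.
Only numpy, scipy, OpenCV 4.12 (cv2) and the standard library are available. Lean on these libraries where they do the work, as an engineer would, in place of code of your own. Each camera call takes 0.05 s, during which the arm holds its last target. There are 200 camera calls.

TASK

Stand the flat closed tub in the tray of the sample sled, then slide the sled along the guide lane, under the inspection arch, until it is fully home against the end stop, with the tub still standing in the tray. Then press the start button on top of the arch all the way down and let go; do not press it before the sled is home. Keep the flat tub upright all the while, and leave the tall tub, the open tub and the knife where they are.

Things in the scene. Friction and masses are not known exactly. Their poses are not given: they have to be found in the camera images.
- flat_tub: the tub to check: a closed clear plastic tub packed with fish, round, 64 mm diameter, 38 mm high with a flat lid, about 0.11 kg; the lowest of the three small tubs. Origin at the centre of its underside, z up. It starts upright on the table.
- tall_tub: a closed clear tub of the same 64 mm diameter but 72 mm high (too tall for the arch); not to be moved. Origin at the centre of its underside.
- open_tub: an empty open clear tub, 66 mm rim diameter, 50 mm high, no lid; not to be moved. Origin at the centre of its underside.
- knife: a knife lying flat, 200 mm long, green handle 18 mm wide; not to be moved. Origin on the table near the middle of its length, x towards the blade.
- sled: white food-grade plastic sample sled, loose, about 0.45 kg, meant to be slid by its grip. Origin: centre of the tray's underside, on the table; x forward (the way it enters the lane), z up. Tray 98 mm along x, 92 mm along y; floor 4 mm thick; lip 4 mm thick, top 14 mm above the table, so 90 x 84 mm inside. A flat bar (22 mm wide, 6 mm thick) runs back from the tray to x = -175 mm.
- sled_grip (a point): centre of the sled's upright black grip, at x = -150 mm, y = 0, z = 31 mm in the sled's frame: 44 mm long along the sled's x, 12 mm thick along its y, from the bar up to 56 mm above the table. Same axes as the sled.
- arch: white inspection arch, fixed: a head on two legs over a guide lane. Origin: on the table, middle of the lane, below the middle of the head; x = the way the sled is slid in, z up. Head 70 mm along x, 180 mm along y, underside 62 mm, top 124 mm up. Dark steel guide rails 16 mm high, inner faces at y = +-50 mm, x = -60 to 56 mm, flaring to 140 mm apart at x = -104 mm. The lane's floor is the table.
- stop (a point): middle of the end stop's face, at x = 52 mm in the arch's frame, on the table: a bar 18 mm high across the lane's far end. When home, the tray's front edge (49 mm ahead of the sled's origin) touches it, so the sled's origin lies 3 mm beyond the arch's origin.
- start_top (a point): centre of the top of the start button (28 mm diameter, bare metal in a black housing) on top of the arch's head, at y = -30 mm in the arch's frame; pressed straight down.
- start (a joint): the start button's travel in m: 0 released, 0.006 fully down; springs back, about 5 N when fully down.
Mind the look-alikes: they are no part of the job. Leave any red or yellow look-alike of the flat_tub alone. There is more than one size of the sled; the job needs the larger.

How it is judged:
On the way, in this order (a step that is already met when the one before it is completed fails the run):
1. the flat tub stands upright in the sled's tray, let go (x of flat_tub in the frame of sled between -0.022 and 0.022 m and y of flat_tub in the frame of sled between -0.02 and 0.02 m and z of flat_tub in the frame of sled between 0 and 0.009 m and angle between flat_tub's own z axis and vertical below 0.12 rad and contact force between the fingers and flat_tub below 0.1 N), for 0.2 s.
2. the sled is fully home in the lane (origin no more than 7 mm short of touching the stop), the tub standing in its tray (x of flat_tub in the frame of sled between -0.022 and 0.022 m and y of flat_tub in the frame of sled between -0.02 and 0.02 m and z of flat_tub in the frame of sled between 0 and 0.009 m and angle between flat_tub's own z axis and vertical below 0.12 rad and x of sled in the frame of arch between -0.004 and 0.012 m and y of sled in the frame of arch between -0.01 and 0.01 m and angle between the x axis of sled and the x axis of arch, either way round below 0.12 rad and z of sled in the frame of arch between -0.003 and 0.006 m), for 0.2 s.
3. the start button is pressed down (more than 4 mm) with the sled home (value of joint start above 0.004 m and x of sled in the frame of arch between -0.004 and 0.012 m and y of sled in the frame of arch between -0.01 and 0.01 m and angle between the x axis of sled and the x axis of arch, either way round below 0.12 rad and z of sled in the frame of arch between -0.003 and 0.006 m), for 0.05 s.
At the end, for the whole second after the job is handed in: Sled at rest, flat, origin -4 to +12 mm along and within 10 mm across from the arch's, aligned within 0.12 rad; flat tub at rest on the tray floor within 22 mm (along) and 20 mm (across) of its centre, tilt under 0.12 rad; start button pressed earlier, now released (all of step 2 and value of joint start below 0.002 m and linear speed of each of sled, flat_tub below 0.02 m/s); the robot touches nothing.
It fails at once if the start button is pressed (more than 3 mm) while the sled is not home (value of joint start above 0.003 m and (x of sled in the frame of arch below -0.008 m or horizontal distance between sled and arch above 0.03 m)).
It fails at once if the flat tub is tipped by more than 0.6 rad (angle between flat_tub's own z axis and vertical above 0.6 rad).
It fails at once if the tall tub is moved by more than 25 mm or tipped (distance of tall_tub from where it was at the start of the episode above 0.025 m or angle between tall_tub's own z axis and vertical above 0.5 rad).
It fails at once if the open tub is moved by more than 25 mm or tipped (distance of open_tub from where it was at the start of the episode above 0.025 m or angle between open_tub's own z axis and vertical above 0.5 rad).
It fails at once if the knife is moved by more than 25 mm (distance of knife from where it was at the start of the episode above 0.025 m or angle between knife's own z axis and vertical above 0.5 rad).
It also fails if it takes over 64 s, if anything falls off the work surface, if the arm or the gripper's body presses on something with over 40 N, if the wrist force passes 120 N, or if a joint passes its speed limit or range.

## Working session

There is one attempt and no reset: what is moved stays moved. The work goes in short steps, Python scripts to look and compute and a shell command to move; the robot and the scene stay as the last step left them, time stands still between calls to the robot, and variables do not carry over. Pictures are saved under pics/ and viewed, at most 10 in all, crops included, and the job is handed in when it is done.

```bash
mkdir -p pics; ls; python3 - <<'E'
from rig import robot
import cv2
for n in("scene","top"):
    f=robot.grab_frame(n); cv2.imwrite(f"pics/{n}0.png",cv2.resize(f[:,:,::-1],(800,600),interpolation=cv2.INTER_CUBIC))
    c=robot.calibration(n); print(n,{k:(v if k!="T" else [[round(x,4) for x in r] for r in v]) for k,v in c.items()})
s=robot.get_state(); print(s)
E
```

```text
pics
scene {'fx': 470.4021453316009, 'fy': 470.4021453316009, 'cx': 255.71501599629354, 'cy': 200.3726980179701, 'T': [[np.float64(-0.6465), np.float64(-0.5743), np.float64(0.5022), np.float64(1.371)], [np.float64(0.7628), np.float64(-0.4779), np.float64(0.4356), np.float64(0.689)], [np.float64(-0.0101), np.float64(0.6647), np.float64(0.7471), np.float64(1.3092)], [np.float64(0.0), np.float64(0.0), np.float64(0.0), np.float64(1.0)]]}
top {'fx': 442.57434058457983, 'fy': 442.57434058457983, 'cx': 251.75558540405143, 'cy': 188.0359020687349, 'T': [[np.float64(0.0216), np.float64(0.9919), np.float64(-0.1255), np.float64(0.3672)], [np.float64(-0.9997), np.float64(0.0224), np.float64(0.0047), np.float64(0.0172)], [np.float64(0.0075), np.float64(0.1254), np.float64(0.9921), np.float64(1.4411)], [np.float64(0.0), np.float64(0.0), np.float64(0.0), np.float64(1.0)]]}
{'t': 0.1, 'joint_positions': array([-1.41930713e+00,  3.81137500e-01,  1.29815568e+00, -1.21466696e-05,
        1.46359723e+00, -2.15302366e-01]), 'qd': array([-0.00129732, -0.0027145 , -0.00223614, -0.00031702,  0.0006263 ,
        0.00087454]), 'tau': array([ 4.50195686e-03, -4.38649070e+01, -2.24909896e+01,  7.15239462e-02,
        3.42544948e-02, -7.46992851e-05]), 'tool_pos': array([ 0.19719751, -0.51316602,  0.23820462]), 'ee_rot': array([[ 9.33482324e-01,  3.58623350e-01, -2.07783575e-04],
       [ 3.58623312e-01, -9.33481483e-01,  1.28107091e-03],
       [ 2.65459824e-04, -1.27037309e-03, -9.99999158e-01]]), 'ft_force': array([ 0.24984065, -0.6058504 , -0.72495098]), 'ft_torque': array([ 0.02271565, -0.02943535,  0.06726627]), 'finger_force': 0.0, 'gripper_width': 0.9999694293526026}
```

View pics/top0.png

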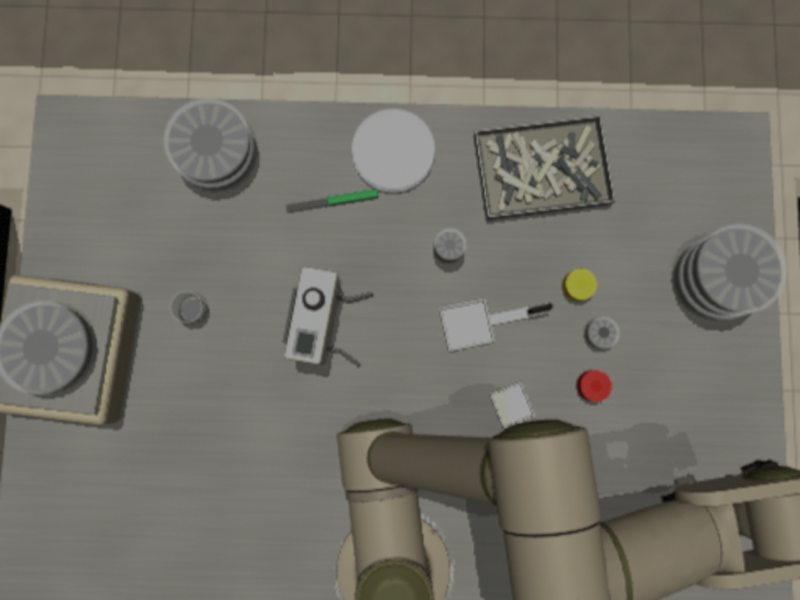

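View pics/scene0.png

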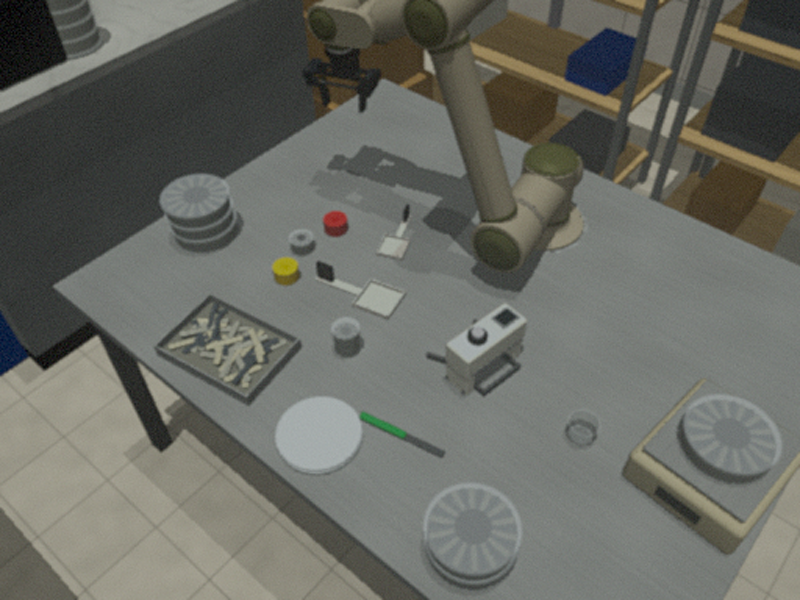

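Top picture (800x600 px): the clear tub at (603,333) is short and the one at (450,245) is tall. The open tub is at (190,308), with yellow and red look-alikes at (580,285) and (595,386). Of the two sleds, the one at (467,325) with its grip near (540,308) is larger than the one at (512,403). The arch is at (313,315), its lane opening towards -y, with the button at (313,298). I take the clear tub at (603,333) and the larger sled, and will confirm both in one crop.

```bash
cat > h.py <<'E'
import numpy as np, cv2
from rig import robot
def px(name,p,z):
    """world point at height z of pixel p (512x384 px)"""
    c=robot.calibration(name); T=np.array(c["T"])
    d=T[:3,:3]@[(p[0]-c["cx"])/c["fx"],-(p[1]-c["cy"])/c["fy"],-1]
    return T[:3,3]+d*(z-T[2,3])/d[2]
def proj(name,P):
    c=robot.calibration(name); T=np.array(c["T"]); q=T[:3,:3].T@(np.array(P)-T[:3,3])
    return np.array([c["cx"]-c["fx"]*q[0]/q[2], c["cy"]+c["fy"]*q[1]/q[2]])
def crop(name,x,y,w,h,k,out):
    f=robot.grab_frame(name)[y:y+h,x:x+w,::-1]
    cv2.imwrite(out,cv2.resize(f,None,fx=k,fy=k,interpolation=cv2.INTER_CUBIC))
E
python3 - <<'E'
from h import *
crop("top",270,145,133,100,6,"pics/a.png")
crop("top",170,160,80,80,7,"pics/b.png")
E
```

```text
(no output)
```

View pics/a.png

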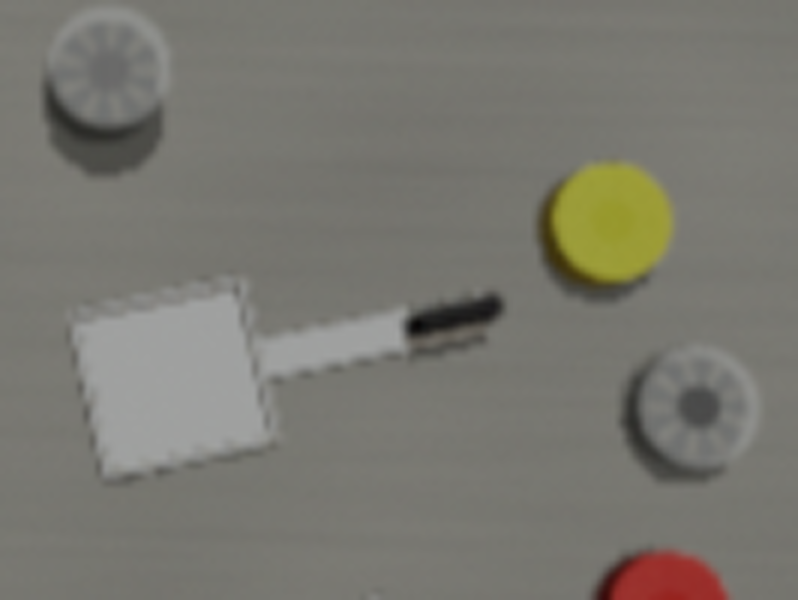

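View pics/b.png

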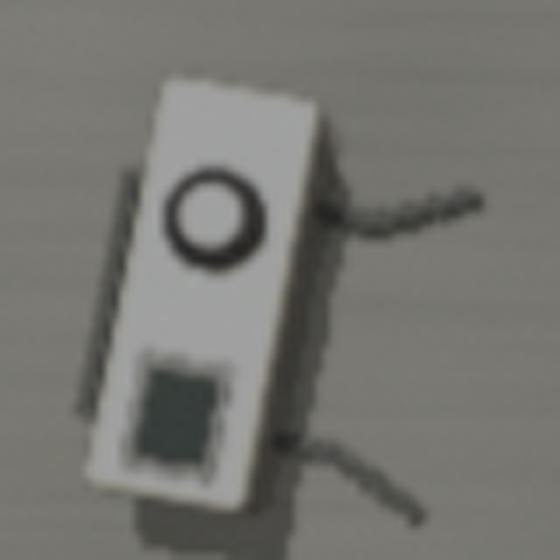

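Crop a confirms it: the short clear tub's lid is centred at (698,406), its shadow close in, with a 64 mm diameter. The larger sled's tray corners are (70,312), (243,277), (278,440) and (107,482), and its grip runs from (408,327) to (502,303). Crop b shows the head-top corners at (165,78), (322,100), (245,510) and (88,482), and the button at (213,218).

```bash
python3 - <<'E'
from h import *
np.set_printoptions(precision=4,suppress=True)
A=lambda p,z:px("top",[(p[0]+.5)/6-.5+270,(p[1]+.5)/6-.5+145],z)[:2]
B=lambda p,z:px("top",[(p[0]+.5)/7-.5+170,(p[1]+.5)/7-.5+160],z)[:2]
print("tub",A((698,406),.038))
c=[A(p,.014) for p in[(70,312),(243,277),(278,440),(107,482)]]
print("sled",np.mean(c,0),"sides",[np.linalg.norm(c[i]-c[i-3]) for i in range(4)])
d=(c[0]-c[1]+c[3]-c[2]); print("yaw tray",np.arctan2(d[1],d[0]))
g=[A(p,.056) for p in[(408,327),(502,303)]]; gm=np.mean(g,0); print("grip",gm,"len",np.linalg.norm(g[0]-g[1]))
d=np.mean(c,0)-gm; print("yaw grip->tray",np.arctan2(d[1],d[0]),np.linalg.norm(d))
h=[B(p,.124) for p in[(165,78),(322,100),(245,510),(88,482)]]
print("arch",np.mean(h,0),"sides",[np.linalg.norm(h[i]-h[i-3]) for i in range(4)])
d=h[0]-h[1]+h[3]-h[2]; e=h[3]-h[0]+h[2]-h[1]; print("yaw",np.arctan2(d[1],d[0]),np.arctan2(e[1],e[0])-np.pi/2)
print("button",B((213,218),.130))
for n,p in(("yellow",(612,222)),("red",(664,612)),("tall",(110,68))): print(n,A(p,.05))
E
```

```text
tub [ 0.4767 -0.4177]
sled [ 0.4878 -0.1426] sides [np.float64(0.09587566323696756), np.float64(0.0899543520588303), np.float64(0.09495151753319832), np.float64(0.09363854693943358)]
yaw tray 1.812770644083806
grip [ 0.5204 -0.2851] len 0.051387353519663434
yaw grip->tray 1.7957489225955396 0.14612131280366197
arch [0.4909 0.1679] sides [np.float64(0.06826873179436954), np.float64(0.17815968321428677), np.float64(0.0675760568739228), np.float64(0.17573033990713596)]
yaw 1.435120317417373 1.4208656009262155
button [0.5215 0.1651]
yellow [ 0.5725 -0.3699]
red [ 0.368  -0.3945]
tall [ 0.6493 -0.1028]
```

```bash
cat >> h.py <<'E'
def need(P,yaw=None):
    """print the shift (cm, tool axes) and turn az to bring the TCP to P / tool x to yaw"""
    s=robot.get_state(); R=s["ee_rot"]; print("t",round(s["t"],2),"pos",s["tool_pos"].round(4),"w",round(s["gripper_width"]*88,1),"F",s["ft_force"].round(1),"ff",round(s["finger_force"],1))
    print("d cm",(R.T@(np.array(P)-s["tool_pos"])*100).round(2),"tilt",R[:2,2].round(4))
    y=np.arctan2(R[1,0],R[0,0]); print("yaw",round(y,3),"az",None if yaw is None else round(y-yaw,3))
E
python3 -m crank '[{"dx":4,"dy":0.14,"dz":2},{"dx":4,"dy":0.14,"dz":2},{"dx":4,"dy":0.14,"dz":2},{"dx":4,"dy":0.14,"dz":2},{"dx":4,"dy":0.14,"dz":2}]'
python3 -m crank '[{"dx":4,"dy":0.14,"dz":2},{"dx":3.5,"dy":0.14,"dz":2},{"dx":2,"dy":0.14},{},{}]'
python3 -c '
from h import *
need((.4767,-.4177,.017))
crop("scene",160,120,133,100,6,"pics/c.png")'
```

```text
t 0.2 pos [ 0.1972 -0.5132  0.2384] w 88.0 F [-0.3 -0.8 -0.4] ff 0.0
d cm [29.51  1.12 22.14] tilt [-0.0001  0.0008]
yaw 0.367 az Noneinvalid input
invalid input
```

```bash
python3 -m crank --help; python3 -m crank '[{"dx":4,"dy":0.14,"dz":2,"ax":0,"ay":0,"az":0,"gripper":0}]'
```

```text
t: 0.35
tool_pos: [0.2332, -0.5026, 0.2203]
ee_rot: [[0.935, 0.354, 0.0], [0.354, -0.935, -0.005], [-0.002, 0.005, -1.0]]
ft_force: [1.4, -1.0, 0.1]
gripper_width: 1.004
finger_force: 0.0invalid input: not JSON, or not a number
```

Every key has to be given, so I'll write full rows.

```bash

python3 -m crank '[{"dx":4,"dy":0.1,"dz":2,"ax":0,"ay":0,"az":0,"gripper":0},{"dx":4,"dy":0.1,"dz":2,"ax":0,"ay":0,"az":0,"gripper":0},{"dx":4,"dy":0.2,"dz":2,"ax":0,"ay":0,"az":0,"gripper":0},{"dx":4,"dy":0.2,"dz":2,"ax":0,"ay":0,"az":0,"gripper":0},{"dx":4,"dy":0.2,"dz":2,"ax":0,"ay":0,"az":0,"gripper":0}]' >/dev/null
python3 -m crank '[{"dx":3,"dy":0.2,"dz":2,"ax":0,"ay":0,"az":0,"gripper":0},{"dx":2,"dy":0.1,"dz":0,"ax":0,"ay":0,"az":0,"gripper":0},{"dx":0.5,"dy":0,"dz":0,"ax":0,"ay":0,"az":0,"gripper":0},{"dx":0,"dy":0,"dz":0,"ax":0,"ay":0,"az":0,"gripper":0},{"dx":0,"dy":0,"dz":0,"ax":0,"ay":0,"az":0,"gripper":0}]'
python3 -c '
from h import *
need((.4767,-.4177,.017))
crop("scene",160,120,133,100,6,"pics/c.png")'
```

```text
t: 1.35
tool_pos: [0.4763, -0.4198, 0.0992]
ee_rot: [[0.934, 0.358, 0.0], [0.358, -0.934, -0.001], [-0.0, 0.001, -1.0]]
ft_force: [-0.5, 0.9, 0.5]
gripper_width: 0.998
finger_force: 0.0
t 1.35 pos [ 0.4763 -0.4198  0.0992] w 87.8 F [-0.5  0.9  0.5] ff 0.0
d cm [ 0.11 -0.18  8.22] tilt [ 0.0002 -0.0007]
yaw 0.366 az None
```

View pics/c.png

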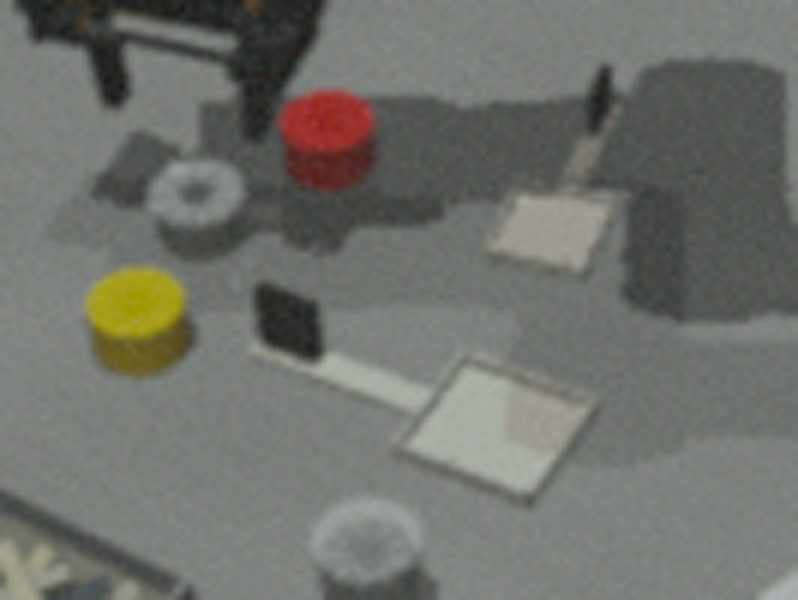

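The scene crop shows the flat clear tub's lid at (197,190) between the red and yellow look-alikes, with no obstruction around it. The large sled's tray is centred near (499,428). I'll cross-check the position from this view.

```bash
python3 -c '
from h import *
S=lambda p,z:px("scene",[(p[0]+.5)/6-.5+160,(p[1]+.5)/6-.5+120],z)[:2].round(4)
print(S((197,190),.038),S((499,428),.014)); print((proj("scene",robot.get_state()["tool_pos"])-[160,120])*6)'
```

```text
[ 0.4779 -0.4165] [ 0.4952 -0.1343]
[182.27196532 113.93228514]
```

```bash

python3 -m crank '[{"dx":0.2,"dy":-0.2,"dz":3,"ax":0,"ay":0,"az":0,"gripper":0},{"dx":0,"dy":0,"dz":3,"ax":0,"ay":0,"az":0,"gripper":0},{"dx":0,"dy":0,"dz":1.5,"ax":0,"ay":0,"az":0,"gripper":0},{"dx":0,"dy":0,"dz":0.7,"ax":0,"ay":0,"az":0,"gripper":0},{"dx":0,"dy":0,"dz":0,"ax":0,"ay":0,"az":0,"gripper":0}]' 12 | grep -E "pos|force"
python3 -m crank '[{"dx":0,"dy":0,"dz":0,"ax":0,"ay":0,"az":0,"gripper":0.15},{"dx":0,"dy":0,"dz":0,"ax":0,"ay":0,"az":0,"gripper":0.22},{"dx":0,"dy":0,"dz":0,"ax":0,"ay":0,"az":0,"gripper":0.26},{"dx":0,"dy":0,"dz":0,"ax":0,"ay":0,"az":0,"gripper":0.3},{"dx":0,"dy":0,"dz":0,"ax":0,"ay":0,"az":0,"gripper":0.4}]' 12
python3 -m crank '[{"dx":0,"dy":0,"dz":0,"ax":0,"ay":0,"az":0,"gripper":0.4},{"dx":0,"dy":0,"dz":0,"ax":0,"ay":0,"az":0,"gripper":0.4},{"dx":0,"dy":0,"dz":0,"ax":0,"ay":0,"az":0,"gripper":0.4}]' 12
```

```text
tool_pos: [0.4775, -0.4169, 0.0165]
ft_force: [0.1, -0.5, -0.5]
finger_force: 0.0
t: 2.4
tool_pos: [0.4785, -0.417, 0.0176]
ee_rot: [[0.933, 0.359, 0.001], [0.359, -0.933, -0.001], [0.0, 0.002, -1.0]]
ft_force: [-0.4, 0.1, 4.9]
gripper_width: 0.72
finger_force: 12.0
t: 2.7
tool_pos: [0.4785, -0.417, 0.0176]
ee_rot: [[0.933, 0.359, 0.001], [0.359, -0.933, -0.001], [0.0, 0.002, -1.0]]
ft_force: [-0.4, 0.1, 5.7]
gripper_width: 0.726
finger_force: 12.0
```

```bash

python3 -m crank '[{"dx":0,"dy":0,"dz":-1,"ax":0,"ay":0,"az":0,"gripper":0.4},{"dx":0,"dy":0,"dz":-2,"ax":0,"ay":0,"az":0,"gripper":0.4},{"dx":0,"dy":0,"dz":-3,"ax":0,"ay":0,"az":0,"gripper":0.4},{"dx":0,"dy":0,"dz":-3,"ax":0,"ay":0,"az":0,"gripper":0.4},{"dx":0.5,"dy":-1.2,"dz":0,"ax":0,"ay":0,"az":0,"gripper":0.4}]' 12 | grep -E "pos|width|force"
python3 -m crank '[{"dx":1.2,"dy":-2.8,"dz":0,"ax":0,"ay":0,"az":0,"gripper":0.4},{"dx":1.5,"dy":-3.5,"dz":0,"ax":0,"ay":0,"az":0,"gripper":0.4},{"dx":1.5,"dy":-3.5,"dz":0,"ax":0,"ay":0,"az":0,"gripper":0.4},{"dx":1.5,"dy":-3.5,"dz":0,"ax":0,"ay":0,"az":0,"gripper":0.4},{"dx":1.5,"dy":-3.5,"dz":0,"ax":0,"ay":0,"az":0,"gripper":0.4}]' 12 >/dev/null
python3 -m crank '[{"dx":1.4,"dy":-3.2,"dz":0,"ax":0,"ay":0,"az":0,"gripper":0.4},{"dx":1.1,"dy":-2.6,"dz":0,"ax":0,"ay":0,"az":0,"gripper":0.4},{"dx":0.7,"dy":-1.6,"dz":0,"ax":0,"ay":0,"az":0,"gripper":0.4},{"dx":0,"dy":0,"dz":0,"ax":0,"ay":0,"az":0,"gripper":0.4},{"dx":0,"dy":0,"dz":0,"ax":0,"ay":0,"az":0,"gripper":0.4}]' 12
python3 -c '
from h import *
need((.489,-.141,.0215))
crop("scene",180,110,133,100,6,"pics/d.png")'
```

```text
tool_pos: [0.4795, -0.4055, 0.1109]
ft_force: [0.6, -0.4, -1.1]
gripper_width: 0.722
finger_force: 12.0
t: 4.2
tool_pos: [0.4885, -0.1401, 0.1064]
ee_rot: [[0.933, 0.359, -0.001], [0.359, -0.933, 0.0], [-0.001, -0.001, -1.0]]
ft_force: [0.7, -0.1, -0.5]
gripper_width: 0.721
finger_force: 12.0
t 4.2 pos [ 0.4885 -0.1401  0.1064] w 63.4 F [ 0.7 -0.1 -0.5] ff 12.0
d cm [0.02 0.11 8.49] tilt [-0.0008  0.0003]
yaw 0.368 az None
```

View pics/d.png

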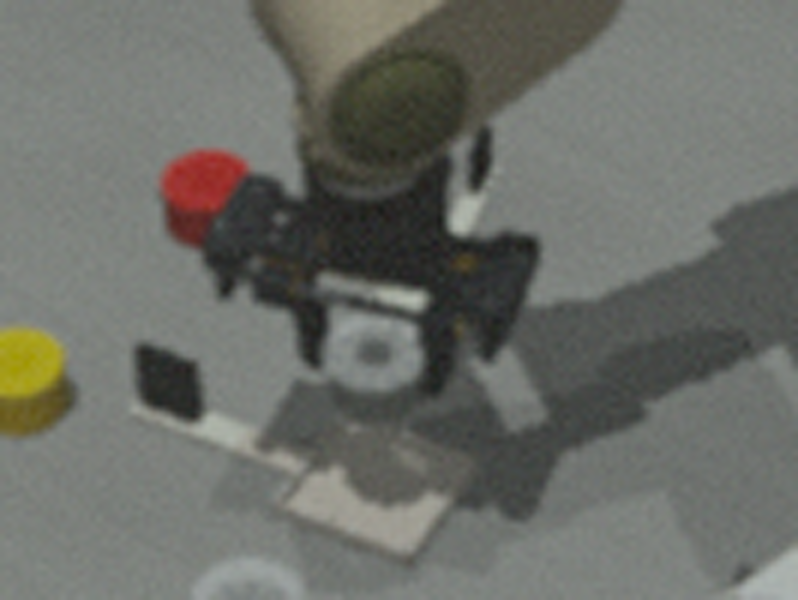

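The picture shows the tub held level at (375,350) above the tray, with tray corners visible at (280,505), (410,560) and (478,465). I'll check those corners against my sled model.

```bash
python3 -c '
from h import *
for o,y in (((.4878,-.1426),1.805),((.491,-.139),1.79)):
  for a,b in((-49,46),(-49,-46),(49,-46),(49,46)):
    P=[o[0]+(a*np.cos(y)-b*np.sin(y))/1e3,o[1]+(a*np.sin(y)+b*np.cos(y))/1e3,.014]
    print(a,b,((proj("scene",P)-[180,110])*6).round(0))
S=lambda p,z:px("scene",[(p[0]+.5)/6-.5+180,(p[1]+.5)/6-.5+110],z)[:2].round(4)
print((S((280,505),.014)+S((478,465),.014))/2)'
```

```text
-49 46 [341. 401.]
-49 -46 [271. 495.]
49 -46 [410. 548.]
49 46 [477. 450.]
-49 46 [343. 406.]
-49 -46 [271. 500.]
49 -46 [409. 554.]
49 46 [478. 457.]
[ 0.493  -0.1358]
```

```bash

python3 -m crank '[{"dx":0.2,"dy":0,"dz":2,"ax":0,"ay":0,"az":0,"gripper":0.4},{"dx":0,"dy":0,"dz":3,"ax":0,"ay":0,"az":0,"gripper":0.4},{"dx":0,"dy":0,"dz":2,"ax":0,"ay":0,"az":0,"gripper":0.4},{"dx":0,"dy":0,"dz":1,"ax":0,"ay":0,"az":0,"gripper":0.4},{"dx":0,"dy":0,"dz":0,"ax":0,"ay":0,"az":0,"gripper":0.4}]' 12 | grep -E "pos|width|force"
python3 -m crank '[{"dx":0,"dy":0,"dz":0.2,"ax":0,"ay":0,"az":0,"gripper":0.4},{"dx":0,"dy":0,"dz":0.2,"ax":0,"ay":0,"az":0,"gripper":0.4},{"dx":0,"dy":0,"dz":0,"ax":0,"ay":0,"az":0,"gripper":0.4},{"dx":0,"dy":0,"dz":0,"ax":0,"ay":0,"az":0,"gripper":0.4}]' 12
```

```text
tool_pos: [0.4902, -0.1401, 0.0257]
ft_force: [-0.5, -0.1, -0.9]
gripper_width: 0.726
finger_force: 12.0
t: 5.15
tool_pos: [0.4909, -0.1398, 0.0232]
ee_rot: [[0.933, 0.359, 0.001], [0.359, -0.933, -0.0], [0.001, 0.001, -1.0]]
ft_force: [-0.6, 0.7, -0.3]
gripper_width: 0.716
finger_force: 12.0
```

```bash

python3 -m crank '[{"dx":0,"dy":0,"dz":0.1,"ax":0,"ay":0,"az":0,"gripper":0.4},{"dx":0,"dy":0,"dz":0.05,"ax":0,"ay":0,"az":0,"gripper":0.4},{"dx":0,"dy":0,"dz":0,"ax":0,"ay":0,"az":0,"gripper":0.25},{"dx":0,"dy":0,"dz":0,"ax":0,"ay":0,"az":0,"gripper":0.1},{"dx":0,"dy":0,"dz":0,"ax":0,"ay":0,"az":0,"gripper":0}]' 12 | grep -E "pos|width|force"
python3 -m crank '[{"dx":0,"dy":0,"dz":0,"ax":0,"ay":0,"az":0,"gripper":0},{"dx":0,"dy":0,"dz":0,"ax":0,"ay":0,"az":0,"gripper":0},{"dx":0,"dy":0,"dz":-0.5,"ax":0,"ay":0,"az":0,"gripper":0},{"dx":0,"dy":0,"dz":-1.5,"ax":0,"ay":0,"az":0,"gripper":0},{"dx":0,"dy":0,"dz":-3,"ax":0,"ay":0,"az":0,"gripper":0}]' 12 | grep -E "pos|width|force"
python3 -m crank '[{"dx":0,"dy":0,"dz":-3,"ax":0,"ay":0,"az":0,"gripper":0},{"dx":0,"dy":0,"dz":-1.5,"ax":0,"ay":0,"az":0,"gripper":0},{"dx":0,"dy":0,"dz":0,"ax":0,"ay":0,"az":0,"gripper":0}]' 12
python3 -c '
from h import *
need((.5219,-.2887,.12),1.805)'
```

```text
tool_pos: [0.4908, -0.1397, 0.0212]
ft_force: [-0.1, -0.3, -0.4]
gripper_width: 0.912
finger_force: 0.0
tool_pos: [0.4899, -0.1393, 0.0708]
ft_force: [0.3, -0.3, 0.2]
gripper_width: 1.002
finger_force: 0.0
t: 6.45
tool_pos: [0.4916, -0.1401, 0.1184]
ee_rot: [[0.933, 0.359, 0.004], [0.359, -0.933, -0.002], [0.003, 0.004, -1.0]]
ft_force: [-0.4, 0.4, -0.7]
gripper_width: 0.999
finger_force: 0.0
t 6.45 pos [ 0.4916 -0.1401  0.1184] w 87.9 F [-0.4  0.4 -0.7] ff 0.0
d cm [-2.5  14.96 -0.11] tilt [ 0.004  -0.0022]
yaw 0.367 az -1.438
```

```bash

python3 -m crank '[{"dx":-0.6,"dy":3.8,"dz":0,"ax":0,"ay":0,"az":-0.14,"gripper":0},{"dx":0,"dy":0,"dz":0,"ax":0,"ay":0,"az":-0.14,"gripper":0},{"dx":0,"dy":0,"dz":0,"ax":0,"ay":0,"az":-0.14,"gripper":0},{"dx":0,"dy":0,"dz":0,"ax":0,"ay":0,"az":-0.14,"gripper":0},{"dx":0,"dy":0,"dz":0,"ax":0,"ay":0,"az":-0.14,"gripper":0}]' >/dev/null
python3 -m crank '[{"dx":0,"dy":0,"dz":0,"ax":0,"ay":0,"az":-0.14,"gripper":0},{"dx":0,"dy":0,"dz":0,"ax":0,"ay":0,"az":-0.14,"gripper":0},{"dx":0,"dy":0,"dz":0,"ax":0,"ay":0,"az":-0.14,"gripper":0},{"dx":0,"dy":0,"dz":0,"ax":0,"ay":0,"az":-0.14,"gripper":0},{"dx":0,"dy":0,"dz":0,"ax":0,"ay":0,"az":-0.14,"gripper":0}]' >/dev/null
python3 -m crank '[{"dx":0,"dy":0,"dz":0,"ax":0,"ay":0,"az":-0.04,"gripper":0},{"dx":0,"dy":0,"dz":0,"ax":0,"ay":0,"az":0,"gripper":0}]' >/dev/null
python3 -c '
from h import *
need((.5219,-.2887,.12),1.805)'
```

```text
t 7.65 pos [ 0.4984 -0.1771  0.1153] w 87.9 F [ 0.  -0.5  0.1] ff 0.0
d cm [-11.4   -0.32  -0.49] tilt [-0.0015  0.0009]
yaw 1.807 az 0.002
```

```bash

python3 -m crank '[{"dx":-3.4,"dy":-0.1,"dz":0,"ax":0,"ay":0,"az":0,"gripper":0},{"dx":-4,"dy":-0.1,"dz":0,"ax":0,"ay":0,"az":0,"gripper":0},{"dx":-3,"dy":-0.1,"dz":0,"ax":0,"ay":0,"az":0,"gripper":0},{"dx":-1,"dy":0,"dz":0,"ax":0,"ay":0,"az":0,"gripper":0},{"dx":0,"dy":0,"dz":0,"ax":0,"ay":0,"az":0,"gripper":0}]' >/dev/null
python3 -m crank '[{"dx":0,"dy":0,"dz":0,"ax":0,"ay":0,"az":0,"gripper":0}]' >/dev/null
python3 -c '
from h import *
need((.5219,-.2887,.021),1.805)
for n,x,y in(("top",270,145),("scene",160,130)): crop(n,x,y,133,100,3,"pics/e_%s.png"%n)
cv2.imwrite("pics/e.png",np.vstack([cv2.imread("pics/e_top.png"),cv2.imread("pics/e_scene.png")]))'
```

```text
t 8.25 pos [ 0.5221 -0.2876  0.1158] w 88.2 F [ 0.1  0.  -0.4] ff 0.0
d cm [-0.11 -0.04  9.48] tilt [-0.001   0.0012]
yaw 1.807 az 0.002
```

View pics/e.png

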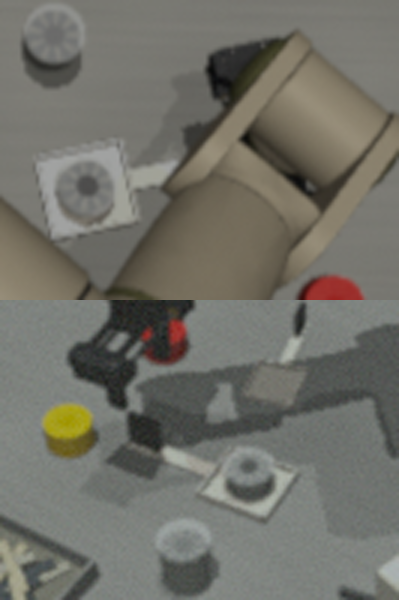

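The picture shows the tub standing near the middle of the tray, top view (86,187) in a tray centred at about (86,190). The gripper is above the sled's black grip. Next I descend and grip.

```bash

python3 -m crank '[{"dx":-0.1,"dy":0,"dz":3,"ax":0,"ay":0,"az":0,"gripper":0},{"dx":0,"dy":0,"dz":3,"ax":0,"ay":0,"az":0,"gripper":0},{"dx":0,"dy":0,"dz":2,"ax":0,"ay":0,"az":0,"gripper":0},{"dx":0,"dy":0,"dz":1.4,"ax":0,"ay":0,"az":0,"gripper":0},{"dx":0,"dy":0,"dz":0,"ax":0,"ay":0,"az":0,"gripper":0}]' 25 | grep -E "pos|width|force"
python3 -m crank '[{"dx":0,"dy":0,"dz":0,"ax":0,"ay":0,"az":0,"gripper":0.3},{"dx":0,"dy":0,"dz":0,"ax":0,"ay":0,"az":0,"gripper":0.5},{"dx":0,"dy":0,"dz":0,"ax":0,"ay":0,"az":0,"gripper":0.7},{"dx":0,"dy":0,"dz":0,"ax":0,"ay":0,"az":0,"gripper":0.78},{"dx":0,"dy":0,"dz":0,"ax":0,"ay":0,"az":0,"gripper":0.8}]' 25 | grep -E "pos|width|force"
python3 -m crank '[{"dx":0,"dy":0,"dz":0,"ax":0,"ay":0,"az":0,"gripper":0.84},{"dx":0,"dy":0,"dz":0,"ax":0,"ay":0,"az":0,"gripper":0.88},{"dx":0,"dy":0,"dz":0,"ax":0,"ay":0,"az":0,"gripper":0.95},{"dx":0,"dy":0,"dz":0,"ax":0,"ay":0,"az":0,"gripper":0.95},{"dx":0,"dy":0,"dz":0,"ax":0,"ay":0,"az":0,"gripper":0.95}]' 25
python3 -c '
from h import *
o=np.array([.4909,.1679]);y=1.43
need((*(o-.31*np.array([np.cos(y),np.sin(y)])),.021),y)'
```

```text
tool_pos: [0.522, -0.2882, 0.0207]
ft_force: [-0.4, -0.0, -0.0]
gripper_width: 0.997
finger_force: 0.0
tool_pos: [0.5228, -0.2899, 0.0226]
ft_force: [0.4, 0.2, -0.1]
gripper_width: 0.57
finger_force: 0.0
t: 9.85
tool_pos: [0.5229, -0.2898, 0.0222]
ee_rot: [[-0.234, 0.972, 0.0], [0.972, 0.234, -0.0], [-0.0, 0.0, -1.0]]
ft_force: [1.9, -0.4, -0.9]
gripper_width: 0.135
finger_force: 25.0
t 9.85 pos [ 0.5229 -0.2898  0.0222] w 11.9 F [ 1.9 -0.4 -0.9] ff 25.0
d cm [16.42 -3.82  0.12] tilt [ 0.0004 -0.    ]
yaw 1.807 az 0.377
```

```bash

python3 -m crank '[{"dx":0.1,"dy":-0.1,"dz":0,"ax":0,"ay":0,"az":0.01,"gripper":0.95},{"dx":0.2,"dy":-0.2,"dz":0,"ax":0,"ay":0,"az":0.02,"gripper":0.95},{"dx":0.3,"dy":-0.25,"dz":0,"ax":0,"ay":0,"az":0.025,"gripper":0.95},{"dx":0.3,"dy":-0.25,"dz":0,"ax":0,"ay":0,"az":0.025,"gripper":0.95},{"dx":0.3,"dy":-0.25,"dz":0,"ax":0,"ay":0,"az":0.025,"gripper":0.95}]' 25 | grep -E "pos|force"
python3 -m crank '[{"dx":0.3,"dy":-0.25,"dz":0,"ax":0,"ay":0,"az":0.025,"gripper":0.95},{"dx":0.3,"dy":-0.25,"dz":0,"ax":0,"ay":0,"az":0.025,"gripper":0.95},{"dx":0.3,"dy":-0.25,"dz":0,"ax":0,"ay":0,"az":0.025,"gripper":0.95},{"dx":0.3,"dy":-0.25,"dz":0,"ax":0,"ay":0,"az":0.025,"gripper":0.95},{"dx":0.3,"dy":-0.25,"dz":0,"ax":0,"ay":0,"az":0.025,"gripper":0.95}]' 25 | grep -E "pos|force"
python3 -m crank '[{"dx":0.3,"dy":-0.25,"dz":0,"ax":0,"ay":0,"az":0.025,"gripper":0.95},{"dx":0.3,"dy":-0.25,"dz":0,"ax":0,"ay":0,"az":0.025,"gripper":0.95},{"dx":0.3,"dy":-0.25,"dz":0,"ax":0,"ay":0,"az":0.025,"gripper":0.95},{"dx":0.3,"dy":-0.25,"dz":0,"ax":0,"ay":0,"az":0.025,"gripper":0.95},{"dx":0.3,"dy":-0.25,"dz":0,"ax":0,"ay":0,"az":0.02,"gripper":0.95}]' 25 | grep -E "pos|force"
python3 -c '
from h import *
o=np.array([.4909,.1679]);y=1.43
need((*(o-.31*np.array([np.cos(y),np.sin(y)])),.022),y)'
```

```text
tool_pos: [0.5096, -0.2799, 0.0222]
ft_force: [-0.1, -2.6, -1.5]
finger_force: 25.0
tool_pos: [0.4962, -0.2659, 0.0222]
ft_force: [-1.3, -2.7, -1.0]
finger_force: 25.0
tool_pos: [0.4845, -0.2503, 0.0222]
ft_force: [-0.9, -2.2, -0.9]
finger_force: 25.0
t 11.35 pos [ 0.4845 -0.2503  0.0222] w 12.0 F [-0.9 -2.2 -0.9] ff 25.0
d cm [10.62 -4.97  0.02] tilt [-0.      0.0001]
yaw 1.455 az 0.025
```

```bash

python3 -m crank '[{"dx":0.45,"dy":-0.25,"dz":0,"ax":0,"ay":0,"az":0.01,"gripper":0.95},{"dx":0.45,"dy":-0.25,"dz":0,"ax":0,"ay":0,"az":0.01,"gripper":0.95},{"dx":0.45,"dy":-0.25,"dz":0,"ax":0,"ay":0,"az":0.005,"gripper":0.95},{"dx":0.45,"dy":-0.25,"dz":0,"ax":0,"ay":0,"az":0,"gripper":0.95},{"dx":0.45,"dy":-0.25,"dz":0,"ax":0,"ay":0,"az":0,"gripper":0.95}]' 25 | grep -E "pos|force"
python3 -m crank '[{"dx":0.45,"dy":-0.25,"dz":0,"ax":0,"ay":0,"az":0,"gripper":0.95},{"dx":0.45,"dy":-0.25,"dz":0,"ax":0,"ay":0,"az":0,"gripper":0.95},{"dx":0.45,"dy":-0.25,"dz":0,"ax":0,"ay":0,"az":0,"gripper":0.95},{"dx":0.45,"dy":-0.25,"dz":0,"ax":0,"ay":0,"az":0,"gripper":0.95},{"dx":0.45,"dy":-0.25,"dz":0,"ax":0,"ay":0,"az":0,"gripper":0.95}]' 25 | grep -E "pos|force"
python3 -m crank '[{"dx":0.45,"dy":-0.25,"dz":0,"ax":0,"ay":0,"az":0,"gripper":0.95},{"dx":0.45,"dy":-0.25,"dz":0,"ax":0,"ay":0,"az":0,"gripper":0.95},{"dx":0.45,"dy":-0.25,"dz":0,"ax":0,"ay":0,"az":0,"gripper":0.95},{"dx":0.45,"dy":-0.25,"dz":0,"ax":0,"ay":0,"az":0,"gripper":0.95},{"dx":0.45,"dy":-0.25,"dz":0,"ax":0,"ay":0,"az":0,"gripper":0.95}]' 25 | grep -E "pos|force"
python3 -m crank '[{"dx":0.45,"dy":-0.25,"dz":0,"ax":0,"ay":0,"az":0,"gripper":0.95},{"dx":0.4,"dy":-0.25,"dz":0,"ax":0,"ay":0,"az":0,"gripper":0.95},{"dx":0.3,"dy":-0.2,"dz":0,"ax":0,"ay":0,"az":0,"gripper":0.95},{"dx":0.2,"dy":-0.1,"dz":0,"ax":0,"ay":0,"az":0,"gripper":0.95},{"dx":0,"dy":0,"dz":0,"ax":0,"ay":0,"az":0,"gripper":0.95}]' 25 | grep -E "pos|force"
python3 -c '
from h import *
o=np.array([.4909,.1679]);y=1.43
need((*(o-.147*np.array([np.cos(y),np.sin(y)])),.022),y)
for n,x,y in(("top",165,150),("scene",200,160)): crop(n,x,y,150,85,5,"pics/f_%s.png"%n)
f=[cv2.resize(cv2.imread("pics/f_%s.png"%n),(528,300)) for n in("top","scene")]
cv2.imwrite("pics/f.png",np.vstack(f))'
```

```text
tool_pos: [0.4752, -0.2263, 0.0223]
ft_force: [-0.2, -1.6, -1.9]
finger_force: 24.9
tool_pos: [0.4658, -0.2023, 0.0223]
ft_force: [0.2, -2.0, -2.1]
finger_force: 24.9
tool_pos: [0.4565, -0.1783, 0.0223]
ft_force: [1.2, -2.2, -1.9]
finger_force: 24.9
tool_pos: [0.4504, -0.1636, 0.0222]
ft_force: [0.0, 1.2, 0.1]
finger_force: 24.9
t 13.35 pos [ 0.4504 -0.1636  0.0222] w 11.7 F [0.  1.2 0.1] ff 24.9
d cm [18.7  -0.6   0.03] tilt [-0.0005  0.0008]
yaw 1.432 az 0.002
```

View pics/f.png

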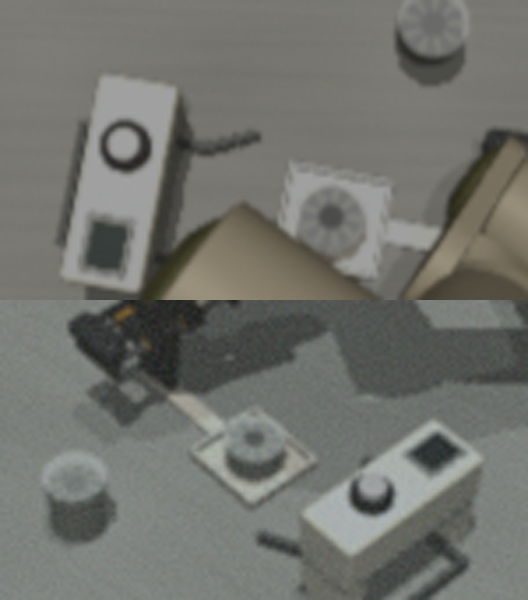

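The tub stands in the tray (top view (332,217)) and the sled is in front of the lane mouth, roughly aligned. Next I push it in slowly, watching side force.

```bash

python3 -m crank '[{"dx":0.2,"dy":-0.1,"dz":0,"ax":0,"ay":0,"az":0,"gripper":0.95},{"dx":0.4,"dy":-0.15,"dz":0,"ax":0,"ay":0,"az":0,"gripper":0.95},{"dx":0.5,"dy":-0.15,"dz":0,"ax":0,"ay":0,"az":0,"gripper":0.95},{"dx":0.5,"dy":-0.1,"dz":0,"ax":0,"ay":0,"az":0,"gripper":0.95},{"dx":0.5,"dy":-0.1,"dz":0,"ax":0,"ay":0,"az":0,"gripper":0.95}]' 25 | grep -E "pos|ft_force"
python3 -m crank '[{"dx":0.5,"dy":0,"dz":0,"ax":0,"ay":0,"az":0,"gripper":0.95},{"dx":0.5,"dy":0,"dz":0,"ax":0,"ay":0,"az":0,"gripper":0.95},{"dx":0.5,"dy":0,"dz":0,"ax":0,"ay":0,"az":0,"gripper":0.95},{"dx":0.5,"dy":0,"dz":0,"ax":0,"ay":0,"az":0,"gripper":0.95},{"dx":0.5,"dy":0,"dz":0,"ax":0,"ay":0,"az":0,"gripper":0.95}]' 25 | grep -E "pos|ft_force"
python3 -m crank '[{"dx":0.5,"dy":0,"dz":0,"ax":0,"ay":0,"az":0,"gripper":0.95},{"dx":0.5,"dy":0,"dz":0,"ax":0,"ay":0,"az":0,"gripper":0.95},{"dx":0.5,"dy":0,"dz":0,"ax":0,"ay":0,"az":0,"gripper":0.95},{"dx":0.4,"dy":0,"dz":0,"ax":0,"ay":0,"az":0,"gripper":0.95},{"dx":0.3,"dy":0,"dz":0,"ax":0,"ay":0,"az":0,"gripper":0.95}]' 25 | grep -E "pos|ft_force"
python3 -m crank '[{"dx":0.3,"dy":0,"dz":0,"ax":0,"ay":0,"az":0,"gripper":0.95},{"dx":0.3,"dy":0,"dz":0,"ax":0,"ay":0,"az":0,"gripper":0.95},{"dx":0.3,"dy":0,"dz":0,"ax":0,"ay":0,"az":0,"gripper":0.95},{"dx":0.3,"dy":0,"dz":0,"ax":0,"ay":0,"az":0,"gripper":0.95},{"dx":0.3,"dy":0,"dz":0,"ax":0,"ay":0,"az":0,"gripper":0.95}]' 25
python3 -c '
from h import *
o=np.array([.4909,.1679]);y=1.43
need((*(o-.147*np.array([np.cos(y),np.sin(y)])),.022),y)'
```

```text
tool_pos: [0.4475, -0.1421, 0.0223]
ft_force: [-0.3, -2.2, -2.2]
tool_pos: [0.4511, -0.1174, 0.0222]
ft_force: [-0.7, -2.9, -2.0]
tool_pos: [0.4541, -0.0956, 0.0223]
ft_force: [-0.6, -2.0, -2.1]
t: 15.45
tool_pos: [0.4562, -0.0809, 0.0222]
ee_rot: [[0.139, 0.99, -0.0], [0.99, -0.139, 0.0], [0.0, -0.0, -1.0]]
ft_force: [-0.8, -1.9, -1.3]
gripper_width: 0.133
finger_force: 24.9
t 15.45 pos [ 0.4562 -0.0809  0.0222] w 11.7 F [-0.8 -1.9 -1.3] ff 24.9
d cm [10.42 -0.04  0.02] tilt [-0.  0.]
yaw 1.432 az 0.002
```

```bash

python3 -m crank '[{"dx":0.4,"dy":0,"dz":0,"ax":0,"ay":0,"az":0,"gripper":0.95},{"dx":0.4,"dy":0,"dz":0,"ax":0,"ay":0,"az":0,"gripper":0.95},{"dx":0.4,"dy":0,"dz":0,"ax":0,"ay":0,"az":0,"gripper":0.95},{"dx":0.4,"dy":0,"dz":0,"ax":0,"ay":0,"az":0,"gripper":0.95},{"dx":0.4,"dy":0,"dz":0,"ax":0,"ay":0,"az":0,"gripper":0.95}]' 25 | grep -E "pos|ft_force"
python3 -m crank '[{"dx":0.4,"dy":0,"dz":0,"ax":0,"ay":0,"az":0,"gripper":0.95},{"dx":0.4,"dy":0,"dz":0,"ax":0,"ay":0,"az":0,"gripper":0.95},{"dx":0.4,"dy":0,"dz":0,"ax":0,"ay":0,"az":0,"gripper":0.95},{"dx":0.4,"dy":0,"dz":0,"ax":0,"ay":0,"az":0,"gripper":0.95},{"dx":0.4,"dy":0,"dz":0,"ax":0,"ay":0,"az":0,"gripper":0.95}]' 25 | grep -E "pos|ft_force"
python3 -m crank '[{"dx":0.4,"dy":0,"dz":0,"ax":0,"ay":0,"az":0,"gripper":0.95},{"dx":0.4,"dy":0,"dz":0,"ax":0,"ay":0,"az":0,"gripper":0.95},{"dx":0.4,"dy":0,"dz":0,"ax":0,"ay":0,"az":0,"gripper":0.95},{"dx":0.4,"dy":0,"dz":0,"ax":0,"ay":0,"az":0,"gripper":0.95},{"dx":0.4,"dy":0,"dz":0,"ax":0,"ay":0,"az":0,"gripper":0.95}]' 25 | grep -E "pos|ft_force"
python3 -m crank '[{"dx":0.4,"dy":0,"dz":0,"ax":0,"ay":0,"az":0,"gripper":0.95},{"dx":0.4,"dy":0,"dz":0,"ax":0,"ay":0,"az":0,"gripper":0.95},{"dx":0.4,"dy":0,"dz":0,"ax":0,"ay":0,"az":0,"gripper":0.95},{"dx":0.4,"dy":0,"dz":0,"ax":0,"ay":0,"az":0,"gripper":0.95},{"dx":0.3,"dy":0,"dz":0,"ax":0,"ay":0,"az":0,"gripper":0.95}]' 25 | grep -E "pos|ft_force"
python3 -m crank '[{"dx":0.2,"dy":0,"dz":0,"ax":0,"ay":0,"az":0,"gripper":0.95},{"dx":0.2,"dy":0,"dz":0,"ax":0,"ay":0,"az":0,"gripper":0.95},{"dx":0.2,"dy":0,"dz":0,"ax":0,"ay":0,"az":0,"gripper":0.95},{"dx":0.2,"dy":0,"dz":0,"ax":0,"ay":0,"az":0,"gripper":0.95},{"dx":0.2,"dy":0,"dz":0,"ax":0,"ay":0,"az":0,"gripper":0.95}]' 25 | grep -E "pos|ft_force"
python3 -c '
from h import *
o=np.array([.4909,.1679]);y=1.43
need((*(o-.147*np.array([np.cos(y),np.sin(y)])),.022),y)'
```

```text
tool_pos: [0.459, -0.061, 0.0222]
ft_force: [-0.4, -2.3, -0.9]
tool_pos: [0.4617, -0.0412, 0.0222]
ft_force: [-0.0, -1.3, -1.9]
tool_pos: [0.4645, -0.0214, 0.0222]
ft_force: [0.4, -2.1, -1.9]
tool_pos: [0.4671, -0.0026, 0.0222]
ft_force: [-0.3, -1.9, -2.0]
tool_pos: [0.4685, 0.0071, 0.0223]
ft_force: [-0.1, -2.0, -1.9]
t 17.95 pos [0.4685 0.0071 0.0223] w 11.6 F [-0.1 -2.  -1.9] ff 24.9
d cm [ 1.54 -0.04  0.03] tilt [ 0. -0.]
yaw 1.432 az 0.002
```

Next I creep in to contact; a clear rise in -y force marks the stop.

```bash

python3 -m crank '[{"dx":0.2,"dy":0,"dz":0,"ax":0,"ay":0,"az":0,"gripper":0.95},{"dx":0.2,"dy":0,"dz":0,"ax":0,"ay":0,"az":0,"gripper":0.95},{"dx":0.2,"dy":0,"dz":0,"ax":0,"ay":0,"az":0,"gripper":0.95},{"dx":0.2,"dy":0,"dz":0,"ax":0,"ay":0,"az":0,"gripper":0.95}]' 25 | grep -E "pos|ft_force"
python3 -m crank '[{"dx":0.2,"dy":0,"dz":0,"ax":0,"ay":0,"az":0,"gripper":0.95},{"dx":0.2,"dy":0,"dz":0,"ax":0,"ay":0,"az":0,"gripper":0.95}]' 25 | grep -E "pos|ft_force"
python3 -m crank '[{"dx":0.2,"dy":0,"dz":0,"ax":0,"ay":0,"az":0,"gripper":0.95}]' 25 | grep -E "pos|ft_force"
```

```text
tool_pos: [0.4696, 0.0151, 0.0222]
ft_force: [-0.4, -1.6, -1.3]
tool_pos: [0.4702, 0.019, 0.0223]
ft_force: [-1.1, -3.0, -2.2]
tool_pos: [0.4704, 0.021, 0.0222]
ft_force: [-0.1, -2.6, -1.9]
```

```bash

python3 -m crank '[{"dx":0.2,"dy":0,"dz":0,"ax":0,"ay":0,"az":0,"gripper":0.95}]' 25 | grep -E "pos|ft_force"
python3 -m crank '[{"dx":0.1,"dy":0,"dz":0,"ax":0,"ay":0,"az":0,"gripper":0.95}]' 25 | grep -E "pos|ft_force"
python3 -m crank '[{"dx":0.1,"dy":0,"dz":0,"ax":0,"ay":0,"az":0,"gripper":0.95}]' 25 | grep -E "pos|ft_force"
python3 -m crank '[{"dx":0.1,"dy":0,"dz":0,"ax":0,"ay":0,"az":0,"gripper":0.95}]' 25 | grep -E "pos|ft_force"
python3 -m crank '[{"dx":0.1,"dy":0,"dz":0,"ax":0,"ay":0,"az":0,"gripper":0.95}]' 25 | grep -E "pos|ft_force"
```

```text
tool_pos: [0.4707, 0.023, 0.0222]
ft_force: [-1.0, -0.9, -1.4]
tool_pos: [0.4707, 0.0237, 0.0222]
ft_force: [-3.3, -10.0, -1.6]
tool_pos: [0.4706, 0.0238, 0.0223]
ft_force: [-5.2, -17.3, 1.4]
tool_pos: [0.4705, 0.0239, 0.0223]
ft_force: [-9.0, -25.7, 2.0]
tool_pos: [0.4704, 0.0241, 0.0223]
ft_force: [-9.8, -33.1, 3.1]
```

The stop contact is clear: y stalls at 0.024 with 33 N, and 0.0224 was expected. I relieve the preload, release the grip and rise.

```bash

python3 -m crank '[{"dx":-0.1,"dy":0,"dz":0,"ax":0,"ay":0,"az":0,"gripper":0.95},{"dx":-0.1,"dy":0,"dz":0,"ax":0,"ay":0,"az":0,"gripper":0.95},{"dx":-0.1,"dy":0,"dz":0,"ax":0,"ay":0,"az":0,"gripper":0.95},{"dx":0,"dy":0,"dz":0,"ax":0,"ay":0,"az":0,"gripper":0.95}]' 25 | grep -E "pos|ft_force"
python3 -m crank '[{"dx":0,"dy":0,"dz":0,"ax":0,"ay":0,"az":0,"gripper":0.8},{"dx":0,"dy":0,"dz":0,"ax":0,"ay":0,"az":0,"gripper":0.5},{"dx":0,"dy":0,"dz":0,"ax":0,"ay":0,"az":0,"gripper":0.4},{"dx":0,"dy":0,"dz":0,"ax":0,"ay":0,"az":0,"gripper":0.4},{"dx":0,"dy":0,"dz":0,"ax":0,"ay":0,"az":0,"gripper":0.4}]' 25 | grep -E "pos|width|force"
python3 -m crank '[{"dx":0,"dy":0,"dz":-1,"ax":0,"ay":0,"az":0,"gripper":0.4},{"dx":0,"dy":0,"dz":-3,"ax":0,"ay":0,"az":0,"gripper":0.4},{"dx":0,"dy":0,"dz":-4,"ax":0,"ay":0,"az":0,"gripper":0.4},{"dx":0,"dy":0,"dz":-4,"ax":0,"ay":0,"az":0,"gripper":0.4},{"dx":0,"dy":0,"dz":-4,"ax":0,"ay":0,"az":0,"gripper":0.4}]' 25 | grep -E "pos|width|force"
python3 -m crank '[{"dx":0,"dy":0,"dz":-2,"ax":0,"ay":0,"az":0,"gripper":1},{"dx":0,"dy":0,"dz":0,"ax":0,"ay":0,"az":0,"gripper":1},{"dx":0,"dy":0,"dz":0,"ax":0,"ay":0,"az":0,"gripper":1}]' 10 | grep -E "pos|width|force"
python3 -c '
from h import *
need((.5212,.1645,.16))
for n,x,y in(("top",165,140),("scene",230,170)): crop(n,x,y,150,85,5,"pics/g_%s.png"%n)
f=[cv2.resize(cv2.imread("pics/g_%s.png"%n),(528,300)) for n in("top","scene")]
cv2.imwrite("pics/g.png",np.vstack(f))'
```

```text
tool_pos: [0.4707, 0.0237, 0.0222]
ft_force: [-1.4, -4.5, -0.6]
tool_pos: [0.4709, 0.0239, 0.0223]
ft_force: [-0.7, -0.3, 0.4]
gripper_width: 0.539
finger_force: 0.0
tool_pos: [0.4704, 0.0239, 0.1847]
ft_force: [-0.1, -0.1, 0.3]
gripper_width: 0.599
finger_force: 0.0
tool_pos: [0.4705, 0.0239, 0.2022]
ft_force: [-0.4, -0.6, -0.4]
gripper_width: 0.352
finger_force: 0.0
t 20.85 pos [0.4705 0.0239 0.2022] w 31.0 F [-0.4 -0.6 -0.4] ff 0.0
d cm [14.63  3.08  4.22] tilt [0. 0.]
yaw 1.432 az None
```

View pics/g.png

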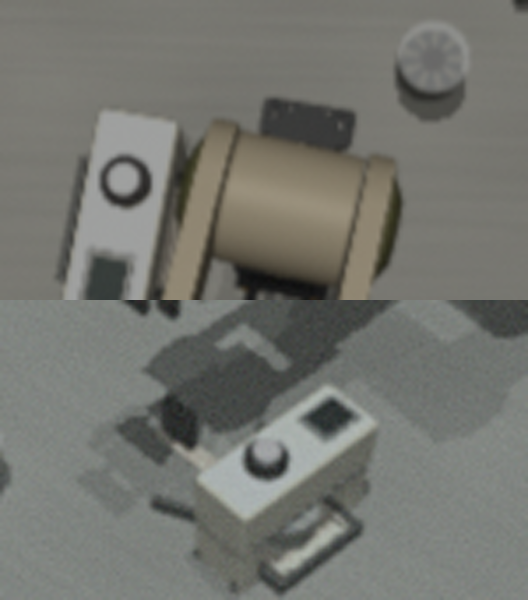

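The sled's tray is against the end stop, seen through the arch in the lower view at (310,540), and the grip stands free. Next, the button.

```bash

python3 -m crank '[{"dx":2.6,"dy":0.6,"dz":0,"ax":0,"ay":0,"az":0,"gripper":1},{"dx":4,"dy":0.8,"dz":0,"ax":0,"ay":0,"az":0,"gripper":1},{"dx":4,"dy":0.9,"dz":0,"ax":0,"ay":0,"az":0,"gripper":1},{"dx":3,"dy":0.6,"dz":0,"ax":0,"ay":0,"az":0,"gripper":1},{"dx":1,"dy":0.2,"dz":0,"ax":0,"ay":0,"az":0,"gripper":1}]' 10 | grep -E "pos|width|force"
python3 -m crank '[{"dx":0,"dy":0,"dz":1.5,"ax":0,"ay":0,"az":0,"gripper":1},{"dx":0,"dy":0,"dz":1.5,"ax":0,"ay":0,"az":0,"gripper":1},{"dx":0,"dy":0,"dz":0.5,"ax":0,"ay":0,"az":0,"gripper":1},{"dx":0,"dy":0,"dz":0,"ax":0,"ay":0,"az":0,"gripper":1}]' 10 | grep -E "pos|width|force"
python3 -c '
from h import *
need((.521,.1645,.145))
a=robot.calibration("scene")
print(px("scene",(305.9,212.0),.135),px("top",(200.3,190.9),.135))'
```

```text
tool_pos: [0.5218, 0.1663, 0.2007]
ft_force: [-0.5, -0.5, 0.9]
gripper_width: 0.007
finger_force: 0.0
tool_pos: [0.5213, 0.1635, 0.1663]
ft_force: [-0.9, 0.4, -0.1]
gripper_width: -0.0
finger_force: 0.0
t 21.85 pos [0.5213 0.1635 0.1663] w -0.0 F [-0.9  0.4 -0.1] ff 0.0
d cm [ 0.09 -0.04  2.13] tilt [-0.0025 -0.0003]
yaw 1.431 az None
[0.51563229 0.16317134 0.135     ] [0.52039749 0.16365021 0.135     ]
```

```bash

python3 -m crank '[{"dx":0,"dy":0,"dz":1,"ax":0,"ay":0,"az":0,"gripper":1},{"dx":0,"dy":0,"dz":0.8,"ax":0,"ay":0,"az":0,"gripper":1},{"dx":0,"dy":0,"dz":0.3,"ax":0,"ay":0,"az":0,"gripper":1},{"dx":0,"dy":0,"dz":0,"ax":0,"ay":0,"az":0,"gripper":1}]' 10 | grep -E "pos|ft_force"
python3 -m crank '[{"dx":0,"dy":0,"dz":0.2,"ax":0,"ay":0,"az":0,"gripper":1},{"dx":0,"dy":0,"dz":0.2,"ax":0,"ay":0,"az":0,"gripper":1}]' 10 | grep -E "pos|ft_force"
python3 -m crank '[{"dx":0,"dy":0,"dz":0.2,"ax":0,"ay":0,"az":0,"gripper":1}]' 10 | grep -E "pos|ft_force"
python3 -m crank '[{"dx":0,"dy":0,"dz":0.2,"ax":0,"ay":0,"az":0,"gripper":1}]' 10 | grep -E "pos|ft_force"
```

```text
tool_pos: [0.5216, 0.164, 0.1459]
ft_force: [-1.7, -0.2, 1.1]
tool_pos: [0.5218, 0.1641, 0.1426]
ft_force: [-1.4, -0.6, 3.2]
tool_pos: [0.5218, 0.1641, 0.1405]
ft_force: [-0.9, -1.5, 4.0]
tool_pos: [0.522, 0.1641, 0.14]
ft_force: [-10.7, -2.6, 30.8]
```

The spring force rose to 4 N and then hit hard bottom at z = 0.140 m, so the button is fully down. I release it and retreat upward.

```bash

python3 -m crank '[{"dx":0,"dy":0,"dz":-0.1,"ax":0,"ay":0,"az":0,"gripper":1},{"dx":0,"dy":0,"dz":-0.1,"ax":0,"ay":0,"az":0,"gripper":1},{"dx":0,"dy":0,"dz":-0.5,"ax":0,"ay":0,"az":0,"gripper":1},{"dx":0,"dy":0,"dz":-1.5,"ax":0,"ay":0,"az":0,"gripper":1},{"dx":0,"dy":0,"dz":-3,"ax":0,"ay":0,"az":0,"gripper":1}]' 10 | grep -E "pos|ft_force"
python3 -m crank '[{"dx":-3,"dy":0,"dz":-3,"ax":0,"ay":0,"az":0,"gripper":1},{"dx":-4,"dy":0,"dz":-2,"ax":0,"ay":0,"az":0,"gripper":1},{"dx":-3,"dy":0,"dz":0,"ax":0,"ay":0,"az":0,"gripper":1},{"dx":0,"dy":0,"dz":0,"ax":0,"ay":0,"az":0,"gripper":1},{"dx":0,"dy":0,"dz":0,"ax":0,"ay":0,"az":0,"gripper":1}]' 10 | grep -E "t:|pos|ft_force"
python3 -c '
from h import *
crop("scene",230,170,150,85,5,"pics/i.png")'
```

```text
tool_pos: [0.521, 0.1641, 0.1891]
ft_force: [0.6, -0.1, -0.0]
t: 23.65
tool_pos: [0.5079, 0.0651, 0.2401]
ee_rot: [[0.14, 0.99, -0.0], [0.99, -0.14, 0.0], [0.0, -0.0, -1.0]]
ft_force: [-0.7, 0.0, -1.0]
```

View pics/i.png

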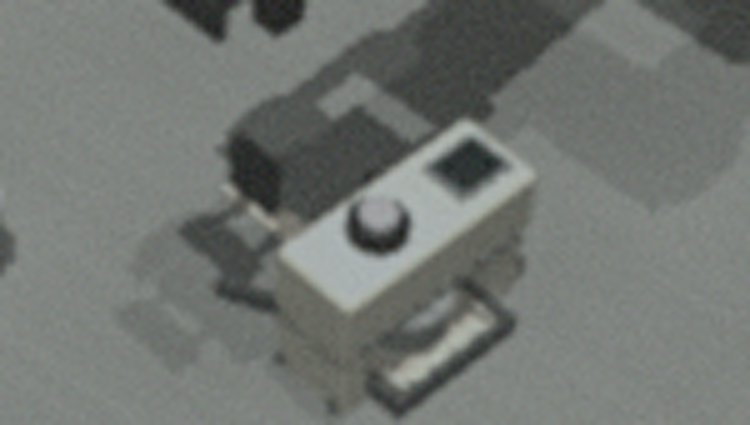

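The sled tray lies against the stop with the tub standing in it at (440,320). The button is back up at (378,215), and the robot is clear. I'm handing in the job.

```bash
python3 -c '
from rig import robot
print(robot.close_job())'
```

```text
the job is handed in; nothing more can be done
None
```

I handed the job in at about 24 s: the flat tub stands in the sled's tray, the sled is home against the stop, and the start button was pressed fully down and let go, with the robot clear; the verdict was not shown to me.

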